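# Secure a tweezer electrode and squeeze it to its set gap

### The arm

A 7-joint arm with a two-finger parallel gripper is mounted at the origin on a cart in front of the work surface, level with it; the furniture and walls round the work are solid. World frame = base frame: x ahead of the robot, y to its left, z up, the work surface at z = 0. Lengths are in m, angles in rad, forces in N, time in s.
With the tool pointing down it reaches from about 0.425 to 0.875 m from the base axis. Payload 4.7 kg.
Tool frame: the origin (TCP) lies between the finger pads; the fingertips stand 22 mm ahead of it and the grasp point (between the pads) lies 3 mm ahead of it; z points along the fingers, y is the line along which they close (so a half turn about z gives the same grasp; the last joint's range is limited). The gripper opens to 87 mm and grips with 3 to 60 N. Pads are 19 mm wide; open, the fingers measure 117 mm over their backs; the gripper's body (75 mm by 190 mm) begins 51 mm behind the grasp point.
Start: joints at [-1.171, 0.321, -0.07, 1.45, 0.023, 1.371, -0.057], TCP at [0.245, 0.602, 0.213] pointing down, gripper open.
Joint ranges: [-2.86, 2.86], [-0.3, 2.09], [-1.38, 1.24], [0.06, 2.45], [-1.56, 4.7], [0.09, 2.05], [-2.69, 2.69]. Speed limits (rad/s): [2.57, 2.57, 3.14, 3.14, 3.14, 3.14, 3.14].

### API

Orientations are given as a rotation vector (axis times angle).
In Python, from bench import ctrl gives the robot as it stands. The module is installed in compiled form; this text tells all that it offers.
- The arm moves only by the tool send_rows, never from a script. Its argument "motion" is a list of rows, each an object with "claw": the opening, from -1 (shut) to 1 (fully open); "slide": the shift along the tool's x, y, z in mm, a list of three; "delta_rot": the turn, a rotation vector about the tool's x, y, z in rad, a list of three. In form: [{"claw": claw, "slide": [x, y, z], "delta_rot": [ax, ay, az]}, ...]. A call has 1 to 5 rows; each row is the pose to reach, as a shift and turn from the pose commanded when the call began, along the tool's axes at that moment; what a row does not reach only later rows make up. A row lasts 1/10 s, in which the tool goes at most 50 mm and 8.59 degrees, less where a joint would pass 70% of its speed; a pose out of reach is approached as far as the arm can. A call with a gripper value outside its range is refused whole. The fingers move at their own pace and stop on an object; "grip_force" is the grip in N (left out, the last holds). Time passes only in rows, so rows that repeat a pose let the fingers close. It gives the time, the measured TCP pose, the force, the opening and the grip force at its end, in the units of the state.
- ctrl.get_state(): the state, without advancing time (a new reading comes with each control period).
- ctrl.get_image(name): name is "scene" or "side" or "wrist"; returns a dict with "color" (420x560x3 uint8, blue, green, red), "fx", "fy", "cx", "cy" (pixels), "pose" (4x4, takes a point from camera to world coordinates). Camera axes: x right, y down, z forward; pixel columns grow to the right and rows downward; lengths in m; the calibration is good to about 2 mm. A picture is of the moment at which its call begins. There is no depth.
- ctrl.close_job(): hands the job in; it is judged then, once.
The state is a dict: "time": time; "joint_positions": joint angles; "qd": joint speeds; "joint_torque": joint torques, N m; "position": TCP position; "tool_rot": TCP orientation; "ft_force": force on the tool from outside, world axes, zero at the start; "torque": the same for the moment, N m; "grip_width": opening from 0.0 (shut) to 1.0 (fully open); "grip_force": force on a finger pad.
Only numpy, scipy, OpenCV 4.12 (cv2) and the standard library are available. Lean on these libraries where they do the work, as an engineer would, in place of code of your own. Each camera call takes 0.05 s, during which the arm holds its last target. There are 200 camera calls.

### The job

Turn the turnbutton on the holder fully home across the tail of the tweezer electrode, so that the tail is locked in its pocket. Then squeeze the two sprung arms together by their round black thumb bosses until the pointer stands between the two little fences of the gauge rider, never letting the disc electrodes at the tips touch, and hold that gap steady: the program finishes while still holding the arms squeezed. Do not knock about the dust cap or the open culture dish nearby.

Things in the scene. Friction and masses are not known exactly. Their poses are not given: they have to be found in the camera images.
- holder: aluminium block on a grey base plate, fixed to the bench. Origin at bench level under the front end of its open-topped pocket, on the middle line. Pocket: x = 0 to 62 mm, 24 mm wide, floor z = 40, walls to z = 56 mm. The tweezers' arms point along its -x, roughly towards the robot (yaw within 0.35 rad); +y is the left. The turnbutton's pivot is on the right wall at (31, -34) mm
- turnbutton (a joint): angle (rad) of the turnbutton, a flat steel bar on an upright pivot. 0 = home against its stop, long end along the holder's +y, across the tail. Positive = turned clockwise seen from above; at 1.57 the long end points back along the holder's +x. Starts open, at 1.15 to 1.55: turn it counter-clockwise. Slight friction (0.04 N m); stays where it is left
- turnbutton_ridge (a point): point on the turnbutton's pivot axis at the height to grip its thumb ridge (z = 74.5 mm). The ridge is 9 mm wide, stands z = 65.5 to 83.5 mm and runs along the bar from 15 mm on the short side to 19 mm on the long side of the pivot. The bar below is 14 mm wide. The point's y axis points along the bar to its long end, z up
- turnbutton_end (a point): point on the long end of the turnbutton bar, 45 mm from the pivot, 62.5 mm above the bench, at mid-thickness of the 6 mm bar (the bar ends at 49 mm; the short end at 21 mm)
- tweezers: steel tweezer electrode, loose: its tail block, 60 x 22 x 18 mm, lies in the holder's pocket with 1 mm play; two sprung arms stretch from its front along -x, free beneath. Origin: underside of the tail on the middle line, at the arms' hinges (40 mm above the bench, over the holder's origin). Hinges at y = +5 and -5 mm; the arms' mid-height is 49 mm above the bench
- left_arm (a joint): squeeze angle (rad) of the left (+y) arm, a steel blade 10 mm high, about its upright hinge: 0 = sprung fully open, positive = tip pressed inwards, stop at 0.083. Spring torque 0.15 N m at 0 and 5 N m per rad more (about 2 to 6 N at the boss). The arms move independently of each other. The left arm carries the pointer
- right_arm (a joint): the same for the right (-y) arm, positive = tip pressed inwards; this arm carries the gauge bar with the rider
- left_boss: left arm's thumb boss, an upright black cylinder 16 mm in diameter, 16 mm high; origin at its centre, 49 mm above the bench, 90 mm in front of the hinge. Open, the two boss centres are 26 mm apart (42 mm over their outsides); each moves inwards by 90 mm times its arm's angle
- right_boss: right arm's thumb boss, likewise; origin at its centre
- left_disc (a point): middle of the inner face of the left arm's disc electrode (14 mm diameter, upright), at the tip, 150 mm in front of the hinges. Open, the discs stand 25 mm apart; each moves inwards by 150 mm times its arm's angle
- right_disc (a point): the same on the right arm's disc
- pointer (a point): the pointer, a thin black needle that rises from the left arm 121 mm in front of the hinge and lies across the gauge bar, 70 mm above the bench; this point is 125 mm in front of the hinge. With the arms open it is 28 mm in y from the right arm's blade
- rider (a joint): position (m) of the rider along the gauge bar; differs from run to run, nothing can shift it. 0 = 10 mm from the right arm's blade, growing towards the left arm. The pointer is at the rider's middle when 0.251 times the mean of the two arm angles = 0.018 minus this value; the disc gap is then 0.025 minus 0.30 times that mean angle
- rider_mark (a point): middle of the rider, between its two small upright fences (8 mm long, 5.4 mm apart inside). It sits on the gauge bar: flat aluminium with scale lines, 6 mm wide, 44 mm long, 127 mm in front of the hinges, carried by the right arm above both arms, 64 to 67 mm above the bench. The point's y axis runs along the bar from the right arm to the left
- dust_cap: black dust cap, 44 mm diameter, 12 mm high, loose on the bench to the left of the tweezers; origin under its centre; leave it alone
- dish_bench: open culture dish, 55 mm diameter, 11 mm high, loose on the bench further left; origin under its centre; leave it alone. The tall microscope stands left of it (x over 0.4, y about 0.2 to 0.45 m, high eyepieces): draw the arm in before swinging it past

How it is judged:
By the outcome, as a careful person would: the job done as asked, in the order asked, and still so for the second after the job is handed in, while the arm keeps its last pose, push and grip.
It also fails if it takes over 59 s, if anything falls off the work surface, if the arm or the gripper's body presses on something with over 40 N, if the wrist force passes 120 N, or if a joint passes its speed limit or range.

## Working session

There is one attempt and no reset: what is moved stays moved. The work goes in short steps, Python scripts to look and compute and a tool call to move; the robot and the scene stay as the last step left them, time stands still between calls to the robot, and variables do not carry over. Pictures are saved under pics/ and viewed, at most 10 in all, crops included, and the job is handed in when it is done.

Besides the shell and the picture viewer there is one more tool, called by a JSON object that holds its "method" and its "body", one argument or row to a line. send_rows: Moves the arm, as the interface text tells. Its arguments: {"type":"object","properties":{"motion":{"type":"array","items":{"type":"object","properties":{"claw":{"type":"number"},"slide":{"type":"array","items":{"type":"number"}},"delta_rot":{"type":"array","items":{"type":"number"}}}}},"grip_force":{"type":"number"}},"required":["motion"]}

```bash
mkdir -p pics; ls; python3 - <<'E'
from bench import ctrl
import cv2,numpy as np,pickle
d={n:ctrl.get_image(n) for n in("scene","side","wrist")}
pickle.dump(d,open('i0.pkl','wb'))
for n in d:
  cv2.imwrite(f'pics/{n}0.png',d[n]['color']); print(n,d[n]['fx'],d[n]['cx'],d[n]['cy'],np.round(d[n]['pose'],3).tolist())
s=ctrl.get_state();print(s)
E
```

```text
pics
scene 445.18976729530795 278.89315892882365 205.6533234589509 [[-0.62, -0.463, 0.634, -0.004], [-0.785, 0.356, -0.508, 0.4], [0.009, -0.812, -0.584, 0.564], [0.0, 0.0, 0.0, 1.0]]
side 430.9212276648949 276.3844685575763 208.8072787984024 [[0.371, 0.707, -0.603, 1.057], [0.929, -0.287, 0.235, -0.247], [-0.007, -0.647, -0.763, 0.734], [0.0, 0.0, 0.0, 1.0]]
wrist 376.4615101347708 281.70517533937266 213.88229391031695 [[0.375, 0.895, 0.243, 0.177], [0.927, -0.361, -0.101, 0.631], [-0.002, 0.263, -0.965, 0.384], [0.0, 0.0, 0.0, 1.0]]
{'time': 0.15, 'joint_positions': array([-1.17086771,  0.32165349, -0.07006554,  1.4513727 ,  0.02262657,
        1.37080266, -0.05691875]), 'qd': array([-0.00062465, -0.00260293, -0.00091562, -0.00162028, -0.00089113,
       -0.00141595, -0.00035832]), 'joint_torque': array([ 2.15365066e-05, -4.91796684e+01, -4.04546522e-01, -3.12873888e+01,
       -6.39590831e-02,  4.06065071e-02,  1.33566132e-04]), 'position': array([0.24451743, 0.60179925, 0.21242322]), 'tool_rot': array([-6.02286839e-01, -3.08315306e+00,  2.26412756e-03]), 'ft_force': array([ 0.86124828, -0.03961438,  0.4378583 ]), 'torque': array([ 0.03821741, -0.0064716 ,  0.0107954 ]), 'grip_force': 0.0, 'grip_width': 1.0033866818503538}
```

View pics/scene0.png

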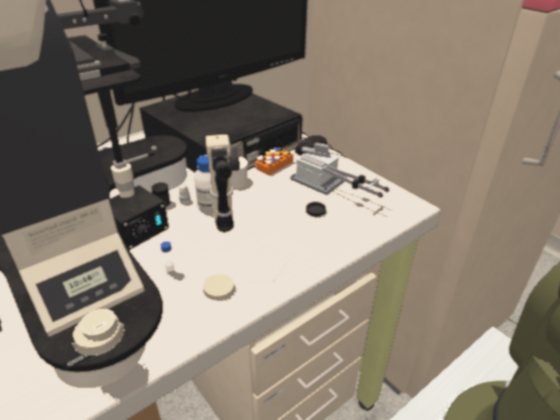

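View pics/side0.png

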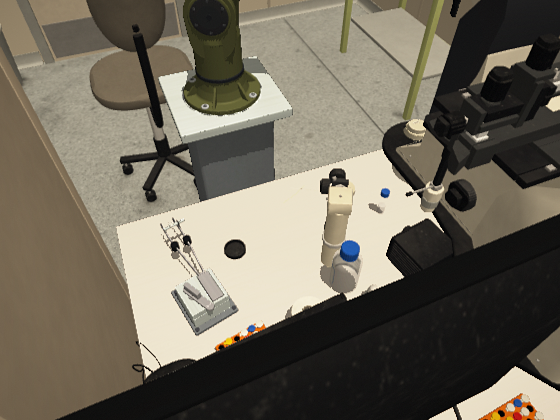

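The scene view shows the holder at about (318,172), with the tweezers pointing right to (385,188) and the cap at (316,209). In the side view the holder is at (205,300), the bosses at (175,247) and (187,240), and the cap at (235,249).

```bash
cat > h.py <<'E'
import numpy as np,cv2,pickle
def ray(im,uv):
    K=np.array([[im['fx'],0,im['cx']],[0,im['fy'],im['cy']],[0,0,1]]);P=np.array(im['pose'])
    d=P[:3,:3]@np.linalg.solve(K,[uv[0],uv[1],1.]);return P[:3,3],d/np.linalg.norm(d)
def plane(im,uv,z):
    o,d=ray(im,uv);return o+d*(z-o[2])/d[2]
def tri(obs):
    A=np.zeros((3,3));b=np.zeros(3)
    for im,uv in obs:
        o,d=ray(im,uv);M=np.eye(3)-np.outer(d,d);A+=M;b+=M@o
    return np.linalg.solve(A,b)
def proj(im,p):
    P=np.linalg.inv(im['pose']);c=P[:3,:3]@np.asarray(p)+P[:3,3]
    return im['fx']*c[0]/c[2]+im['cx'],im['fy']*c[1]/c[2]+im['cy']
E
python3 - <<'E'
import pickle,cv2,numpy as np
d=pickle.load(open('i0.pkl','rb'))
a=cv2.resize(d['side']['color'][210:335,155:250],None,fx=4.2,fy=4.2,interpolation=cv2.INTER_CUBIC)
b=cv2.resize(d['scene']['color'][130:225,285:400],None,fx=3.4,fy=3.4,interpolation=cv2.INTER_CUBIC)
c=np.zeros((max(a.shape[0],b.shape[0]),a.shape[1]+b.shape[1],3),np.uint8);c[:a.shape[0],:a.shape[1]]=a;c[:b.shape[0],a.shape[1]:]=b
cv2.imwrite('pics/c0.png',c);print(a.shape,b.shape)
E
```

```text
(525, 399, 3) (323, 391, 3)
```

View pics/c0.png

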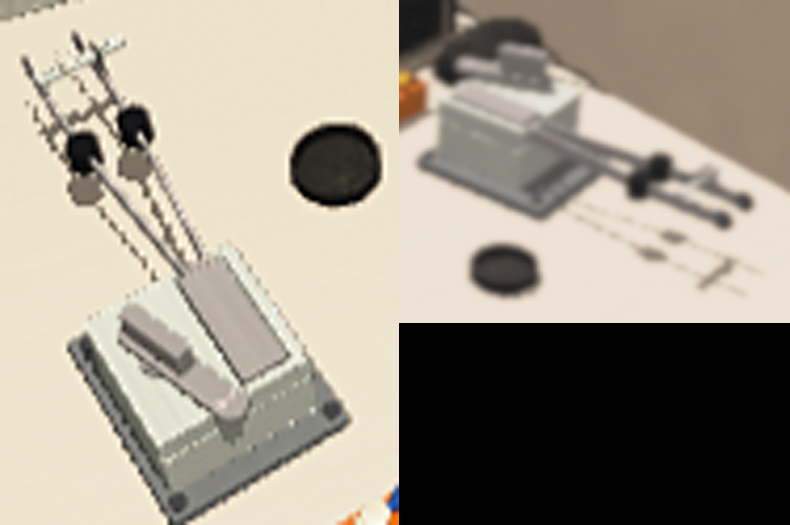

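Composite: in the side view the left boss is near (187,240), the right boss near (175,246), and the bar's long end near (210,306). In the scene view the bosses are near (355,184) left and (362,179) right. The bar is open, with the long end to the rear.

```bash
python3 - <<'E'
from h import *
d=pickle.load(open('i0.pkl','rb'));S,C=d['side'],d['scene']
s=lambda u,v:(155+u/4.2,210+v/4.2); c=lambda u,v:(285+(u-399)/3.4,130+v/3.4)
for n,a,b in [('L',(135,124),(638,184)),('R',(85,150),(660,167)),('end',(232,405),(458,66))]:
    print(n,tri([(S,s(*a)),(C,c(*b))]).round(4), plane(S,s(*a),.062 if n=='end' else .049).round(4))
# hinges at tail front top z .058: side corners
for p in [(180,280),(222,258),(240,380),(293,355)]: print('tail',plane(S,s(*p),.058).round(4))
for p in [(125,315),(185,355)]: print('ridge',plane(S,s(*p),.0835).round(4))
print('cap',plane(S,s(336,165),.012).round(4),plane(C,c(506,268),.012).round(4))
E
```

```text
L [ 0.5207 -0.2289  0.0454] [ 0.5239 -0.2287  0.049 ]
R [ 0.5262 -0.2545  0.0453] [ 0.5297 -0.2539  0.049 ]
end [ 0.6877 -0.2256  0.0592] [ 0.6879 -0.2272  0.062 ]
tail [ 0.6199 -0.2314  0.058 ]
tail [ 0.6159 -0.2115  0.058 ]
tail [ 0.6759 -0.2208  0.058 ]
tail [ 0.673  -0.1969  0.058 ]
ridge [ 0.6441 -0.2573  0.0835]
ridge [ 0.6712 -0.2393  0.0835]
cap [ 0.5557 -0.1433  0.012 ] [ 0.5376 -0.1353  0.012 ]
```

```bash
python3 - <<'E'
from h import *
d=pickle.load(open('i0.pkl','rb'));S,C=d['side'],d['scene']
for p in [(65,382),(110,382),(160,315),(140,255),(20,335),(125,195)]: print('C',p,plane(C,p,.0).round(3))
for p in [(385,152),(400,120),(390,180),(410,135),(440,180),(270,175)]: print('S',p,plane(S,p,0).round(3))
print('knob',tri([(C,(97,330)),(S,(415,130))]).round(3))
print('eyepiece?',[plane(S,(487,85),z).round(3) for z in (.2,.3,.4)],[plane(S,(425,125),z).round(3) for z in (.1,.2,.3)])
E
```

```text
C (65, 382) [0.46  0.407 0.   ]
C (110, 382) [0.421 0.357 0.   ]
C (160, 315) [0.488 0.249 0.   ]
C (140, 255) [0.642 0.214 0.   ]
C (20, 335) [0.583 0.436 0.   ]
C (125, 195) [0.849 0.157 0.   ]
S (385, 152) [0.407 0.3   0.   ]
S (400, 120) [0.311 0.404 0.   ]
S (390, 180) [0.496 0.26  0.   ]
S (410, 135) [0.375 0.394 0.   ]
S (440, 180) [0.54  0.369 0.   ]
S (270, 175) [0.373 0.004 0.   ]
knob [0.441 0.346 0.083]
eyepiece? [array([0.483, 0.462, 0.2  ]), array([0.591, 0.329, 0.3  ]), array([0.698, 0.196, 0.4  ])] [array([0.451, 0.358, 0.1  ]), array([0.546, 0.263, 0.2  ]), array([0.642, 0.167, 0.3  ])]
```

View pics/wrist0.png

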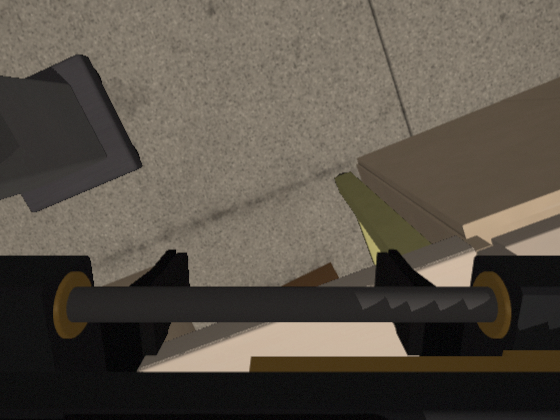

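The wrist view shows only floor and the gripper's own hardware. The microscope base reaches in to r ≈ 0.55, so I'll draw in to r ≈ 0.435 before swinging.

{"method": "send_rows", "body": {
  "motion": [
    {"claw": 1,"slide": [0,-43,0],"delta_rot": [0,0,0]},
    {"claw": 1,"slide": [0,-86,0],"delta_rot": [0,0,0]},
    {"claw": 1,"slide": [0,-129,0],"delta_rot": [0,0,0]},
    {"claw": 1,"slide": [0,-172,0],"delta_rot": [0,0,0]},
    {"claw": 1,"slide": [0,-215,0],"delta_rot": [0,0,0]}
  ]
}}

```text
time: 0.65
position: [0.163, 0.4012, 0.2128]
tool_rot: [0.602, 3.083, -0.001]
ft_force: [0.1, -0.4, 0.0]
grip_width: 1.002
grip_force: 0.0
```

{"method": "send_rows", "body": {
  "motion": [
    {"claw": 1,"slide": [0,0,0],"delta_rot": [0,0,0]},
    {"claw": 1,"slide": [0,0,0],"delta_rot": [0,0,0]}
  ]
}}

```text
time: 0.85
position: [0.1637, 0.4029, 0.2137]
tool_rot: [0.602, 3.083, 0.003]
ft_force: [-0.3, 0.1, 0.5]
grip_width: 0.996
grip_force: 0.0
```

{"method": "send_rows", "body": {
  "motion": [
    {"claw": 1,"slide": [-44.5,-2.3,0],"delta_rot": [0,0,0.1024]},
    {"claw": 1,"slide": [-88.5,-9.1,0],"delta_rot": [0,0,0.2048]},
    {"claw": 1,"slide": [-131.5,-20.4,0],"delta_rot": [0,0,0.3072]},
    {"claw": 1,"slide": [-173.2,-36,0],"delta_rot": [0,0,0.4096]},
    {"claw": 1,"slide": [-213.1,-55.8,0],"delta_rot": [0,0,0.512]}
  ]
}}

```text
time: 1.35
position: [0.3428, 0.271, 0.2133]
tool_rot: [1.369, 2.827, 0.001]
ft_force: [1.1, 0.7, -0.4]
grip_width: 1.004
grip_force: 0.0
```

{"method": "send_rows", "body": {
  "motion": [
    {"claw": 1,"slide": [-44.5,-2.3,0],"delta_rot": [0,0,0.1024]},
    {"claw": 1,"slide": [-88.5,-9.1,0],"delta_rot": [0,0,0.2048]},
    {"claw": 1,"slide": [-131.5,-20.4,0],"delta_rot": [0,0,0.3072]},
    {"claw": 1,"slide": [-173.2,-36,0],"delta_rot": [0,0,0.4096]},
    {"claw": 1,"slide": [-213.1,-55.8,0],"delta_rot": [0,0,0.512]}
  ]
}}

```text
time: 1.85
position: [0.4316, 0.0682, 0.2135]
tool_rot: [2.04, 2.387, 0.0]
ft_force: [0.7, -0.7, -0.2]
grip_width: 1.001
grip_force: 0.0
```

{"method": "send_rows", "body": {
  "motion": [
    {"claw": 1,"slide": [-44.5,-2.3,0],"delta_rot": [0,0,0.1024]},
    {"claw": 1,"slide": [-88.5,-9.1,0],"delta_rot": [0,0,0.2048]},
    {"claw": 1,"slide": [-131.5,-20.4,0],"delta_rot": [0,0,0.3072]},
    {"claw": 1,"slide": [-173.2,-36,0],"delta_rot": [0,0,0.4096]},
    {"claw": 1,"slide": [-213.1,-55.8,0],"delta_rot": [0,0,0.512]}
  ]
}}

```text
time: 2.35
position: [0.4097, -0.1521, 0.2137]
tool_rot: [2.577, 1.792, -0.001]
ft_force: [-0.1, 0.1, 0.4]
grip_width: 1.0
grip_force: 0.0
```

{"method": "send_rows", "body": {
  "motion": [
    {"claw": 1,"slide": [0,0,0],"delta_rot": [0,0,0]},
    {"claw": 1,"slide": [0,0,0],"delta_rot": [0,0,0]}
  ]
}}

```text
time: 2.55
position: [0.4094, -0.1505, 0.2136]
tool_rot: [2.576, 1.796, 0.0]
ft_force: [0.8, 0.3, -0.7]
grip_width: 1.003
grip_force: 0.0
```

{"method": "send_rows", "body": {
  "motion": [
    {"claw": 1,"slide": [-15,42,0],"delta_rot": [0,0,0]},
    {"claw": 1,"slide": [-29,84,0],"delta_rot": [0,0,0]},
    {"claw": 1,"slide": [-44,126,0],"delta_rot": [0,0,0]},
    {"claw": 1,"slide": [-58,168,0],"delta_rot": [0,0,0]},
    {"claw": 1,"slide": [-73,209,0],"delta_rot": [0,0,0]}
  ]
}}

```text
time: 3.05
position: [0.5836, -0.2878, 0.2117]
tool_rot: [-2.569, -1.808, 0.001]
ft_force: [-0.2, -0.1, 2.3]
grip_width: 0.997
grip_force: 0.0
```

{"method": "send_rows", "body": {
  "motion": [
    {"claw": 1,"slide": [0,0,0],"delta_rot": [0,0,0]},
    {"claw": 1,"slide": [0,0,0],"delta_rot": [0,0,0]},
    {"claw": 1,"slide": [0,0,0],"delta_rot": [0,0,0]}
  ]
}}

```text
time: 3.35
position: [0.5799, -0.2883, 0.213]
tool_rot: [-2.572, -1.802, -0.0]
ft_force: [-0.3, -0.4, 0.1]
grip_width: 1.003
grip_force: 0.0
```

```bash
python3 - <<'E'
from bench import ctrl
import pickle,cv2
d=ctrl.get_image('wrist');pickle.dump(d,open('w1.pkl','wb'));cv2.imwrite('pics/w1.png',d['color']);print(ctrl.get_state()['position'])
E
```

```text
[ 0.57974573 -0.28839083  0.21370955]
```

View pics/w1.png

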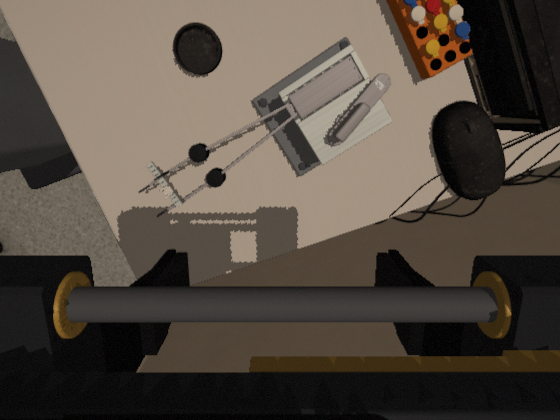

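The wrist view shows the left boss near (199,153), right boss near (215,177), gauge near (163,185), ridge about (350,120), and the bar end near (385,80). I'll zoom in for detail.

```bash
python3 - <<'E'
from h import *
d=pickle.load(open('w1.pkl','rb'))
cv2.imwrite('pics/w1c.png',cv2.resize(d['color'][30:225,130:395],None,fx=3,fy=3,interpolation=cv2.INTER_CUBIC))
g=d['color'].max(axis=2)[130:200,170:240]
m=(g<60).astype(np.uint8);m=cv2.morphologyEx(m,cv2.MORPH_OPEN,np.ones((5,5),np.uint8))
n,_,st,c=cv2.connectedComponentsWithStats(m);c=c+[170,130]
for i in range(1,n): print(st[i],c[i].round(1),plane(d,c[i],.049).round(4))
E
```

```text
[ 19  14  20  18 277] [198.2 152.8] [ 0.522  -0.2273  0.049 ]
[ 36  39  19  18 260] [214.9 177.5] [ 0.5274 -0.2528  0.049 ]
```

View pics/w1c.png

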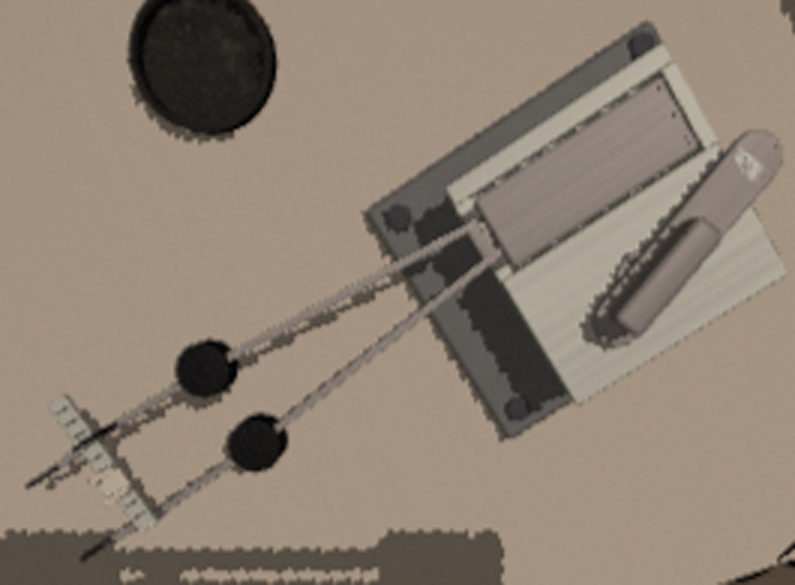

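The crop shows the ridge top running from (632,328) to (706,224) and the bar end at (760,150). The needle crosses the gauge at (100,437), and the rider is somewhere around (115,475).

```bash
python3 - <<'E'
from h import *
W=pickle.load(open('w1.pkl','rb'));d=pickle.load(open('i0.pkl','rb'));S=d['side']
w=lambda u,v:(130+u/3,30+v/3); s=lambda u,v:(155+u/4.2,210+v/4.2)
print('tri ridge short',tri([(W,w(632,328)),(S,s(126,313))]).round(4),'long',tri([(W,w(706,224)),(S,s(188,350))]).round(4))
a=plane(W,w(632,328),.0835);b=plane(W,w(706,224),.0835);p=a+(b-a)*.441
print('ridge',a.round(4),b.round(4),'len',np.linalg.norm(b-a),'piv',p.round(4),'ang',np.arctan2(*(b-a)[1::-1]))
e=plane(W,w(765,133),.0655);print('tip',e.round(4),np.linalg.norm((e-p)[:2]),np.arctan2(*(e-p)[1::-1]))
c=[plane(W,w(*q),.058) for q in [(470,208),(515,265),(660,78),(700,150)]];print(np.round(c,4))
f=(c[0]+c[1])/2;r=(c[2]+c[3])/2;print('front',f,'yaw',np.arctan2(*(r-f)[1::-1]))
L=tri([(W,(198.2,152.8)),(S,(187.1,239.6))]);R=tri([(W,(214.9,177.5)),(S,(175.2,245.8))]);print('bosses',L,R)
L=plane(W,(198.2,152.8),.049);R=plane(W,(214.9,177.5),.049);v=L-R;print('boss mid',(L+R)/2,'yaw from bosses',np.arctan2(v[1],v[0])-np.pi/2,np.linalg.norm(v))
y=np.arctan2(*(f-(L+R)/2)[1::-1]);print('yaw hinge-boss',y, 'piv pred',f[:2]+np.array([[np.cos(y),-np.sin(y)],[np.sin(y),np.cos(y)]])@[.031,-.034])
E
```

```text
tri ridge short [ 0.6404 -0.2561  0.0788] long [ 0.6666 -0.2371  0.0787]
ridge [ 0.6399 -0.255   0.0835] [ 0.6656 -0.2364  0.0835] len 0.03167373358150353 piv [ 0.6513 -0.2468  0.0835] ang 0.6245975182192998
tip [ 0.6907 -0.2205  0.0655] 0.04736006117391503 0.588131675258837
[[ 0.6107 -0.2116  0.058 ]
 [ 0.6174 -0.2303  0.058 ]
 [ 0.67   -0.1975  0.058 ]
 [ 0.6749 -0.2187  0.058 ]]
front [ 0.61405804 -0.22092416  0.058     ] yaw 0.21612852114889536
bosses [ 0.52096433 -0.22805525  0.04495916] [ 0.5262245  -0.25363367  0.04406993]
boss mid [ 0.52472605 -0.24003847  0.049     ] yaw from bosses 0.20942668519564034 0.026000470681214142
yaw hinge-boss 0.21079088835983983 piv pred [ 0.65148581 -0.24768536]
```

{"method": "send_rows", "body": {
  "motion": [
    {"claw": 0.0,"slide": [13,11,15],"delta_rot": [0,0,0.125]},
    {"claw": 0.0,"slide": [26,22,30],"delta_rot": [0,0,0.25]},
    {"claw": 0.0,"slide": [38,32,45],"delta_rot": [0,0,0.375]},
    {"claw": 0.0,"slide": [51,43,60],"delta_rot": [0,0,0.5]},
    {"claw": 0.0,"slide": [63,53,75],"delta_rot": [0,0,0.622]}
  ]
}}

```text
time: 3.9
position: [0.652, -0.2467, 0.1395]
tool_rot: [-3.003, -0.92, -0.006]
ft_force: [0.3, 0.9, -0.6]
grip_width: 0.628
grip_force: 0.0
```

{"method": "send_rows", "body": {
  "motion": [
    {"claw": -0.1,"slide": [0,0,0],"delta_rot": [0,0,0]},
    {"claw": -0.1,"slide": [0,0,0],"delta_rot": [0,0,0]},
    {"claw": -0.1,"slide": [0,0,0],"delta_rot": [0,0,0]},
    {"claw": -0.1,"slide": [0,0,0],"delta_rot": [0,0,0]}
  ]
}}

```text
time: 4.3
position: [0.6507, -0.2501, 0.14]
tool_rot: [3.002, 0.924, 0.003]
ft_force: [0.8, 0.3, 0.7]
grip_width: 0.454
grip_force: 0.0
```

```bash
python3 - <<'E'
from bench import ctrl
from h import *
d=ctrl.get_image('wrist');pickle.dump(d,open('w2.pkl','wb'));s=ctrl.get_state();print(s['position'],s['tool_rot'],s['grip_width'])
t=s['tool_rot'];print('yaw',2*np.arctan2(t[1],t[0])-np.pi/2)
S=ctrl.get_image('side');C=ctrl.get_image('scene');pickle.dump((S,C),open('sc2.pkl','wb'))
print(proj(d,[.6514,-.2472,.0835]),proj(S,[.6514,-.2472,.0835]))
a=cv2.resize(d['color'][130:330,130:430],(600,400));b=cv2.resize(S['color'][200:350,145:245],(200,300))
c=np.zeros((400,800,3),np.uint8);c[:,:600]=a;c[:300,600:]=b;cv2.imwrite('pics/w2.png',c)
E
```

```text
[ 0.65074932 -0.2499779   0.13972676] [3.0019615  0.92434843 0.00300675] 0.4499224710000271
yaw -0.9733919569825651
(np.float64(281.00066565322055), np.float64(225.9657005875672)) (np.float64(191.550323059648), np.float64(286.53894956296415))
```

View pics/w2.png

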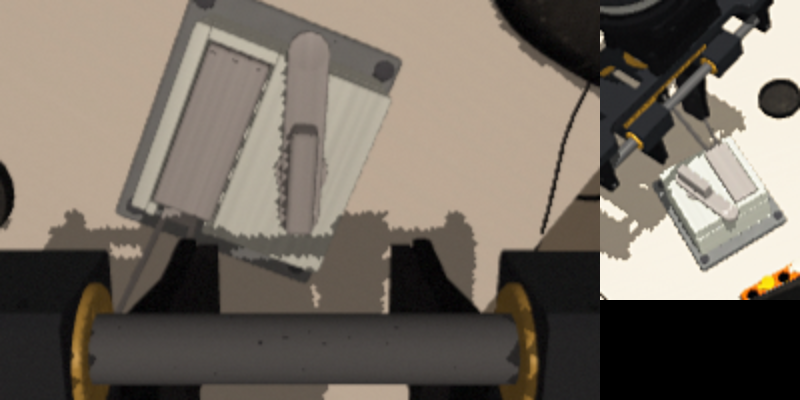

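The ridge runs vertically in the wrist view, from about pixel (281,194) to (280,246), so it's aligned with the fingers. Position check:

```bash
python3 - <<'E'
from h import *
W=pickle.load(open('w2.pkl','rb'));W1=pickle.load(open('w1.pkl','rb'))
a=plane(W,(280.5,246),.0835);b=plane(W,(281.7,194.5),.0835);e=plane(W,(284,146),.0655)
p=a+(b-a)*.441;print(a,b,p,np.linalg.norm(a-b),np.arctan2(*(b-a)[1::-1]),'tip',np.linalg.norm((e-p)[:2]),np.arctan2(*(e-p)[1::-1]))
print('h',tri([(W,(280.5,246)),(W1,(130+632/3,30+328/3))]),tri([(W,(281.7,194.5)),(W1,(130+706/3,30+224/3))]))
x=np.array([.5907,.8069]);x=np.array([np.cos(-.9734+np.pi/2),np.sin(-.9734+np.pi/2)]);y=np.array([np.cos(-.9734),np.sin(-.9734)])
q=(p[:2]+[.6514,-.2472])/2
for t in (p[:2],np.array([.6514,-.2472])):
  D=t-[.6507,-.2500];print(D@x*1e3,D@y*1e3)
E
```

```text
[ 0.64009186 -0.25451685  0.0835    ] [ 0.66847685 -0.23608641  0.0835    ] [ 0.65260964 -0.24638903  0.0835    ] 0.03384359789355021 0.5758844571872728 tip 0.0470329636985612 0.5576198689952819
h [ 0.63996646 -0.25481995  0.08298757] [ 0.66714968 -0.23692279  0.07617501]
3.6100378030956066 -1.9114076696878985
2.1537387137337074 -1.921304128180832
```

{"method": "send_rows", "body": {
  "motion": [
    {"claw": -0.1,"slide": [3,-2,12],"delta_rot": [0,0,0.02]},
    {"claw": -0.1,"slide": [3,-2,25],"delta_rot": [0,0,0.02]},
    {"claw": -0.1,"slide": [3,-2,38],"delta_rot": [0,0,0.02]},
    {"claw": -0.1,"slide": [3,-2,50.5],"delta_rot": [0,0,0.02]},
    {"claw": -0.1,"slide": [3,-2,50.5],"delta_rot": [0,0,0.02]}
  ]
}}

```text
time: 4.95
position: [0.6508, -0.2449, 0.0845]
tool_rot: [-3.009, -0.894, 0.006]
ft_force: [-0.3, 0.3, -0.1]
grip_width: 0.451
grip_force: 0.0
```

{"method": "send_rows", "body": {
  "grip_force": 12,
  "motion": [
    {"claw": -1,"slide": [0,0,0],"delta_rot": [0,0,0]},
    {"claw": -1,"slide": [0,0,0],"delta_rot": [0,0,0]},
    {"claw": -1,"slide": [0,0,0],"delta_rot": [0,0,0]},
    {"claw": -1,"slide": [0,0,0],"delta_rot": [0,0,0]},
    {"claw": -1,"slide": [0,0,0],"delta_rot": [0,0,0]}
  ]
}}

```text
time: 5.45
position: [0.6526, -0.2458, 0.0882]
tool_rot: [3.011, 0.895, 0.001]
ft_force: [-0.5, -0.6, -0.4]
grip_width: 0.081
grip_force: 0.0
```

{"method": "send_rows", "body": {
  "motion": [
    {"claw": -1,"slide": [0,0,0],"delta_rot": [0,0,0]},
    {"claw": -1,"slide": [0,0,0],"delta_rot": [0,0,0]},
    {"claw": -1,"slide": [0,0,0],"delta_rot": [0,0,0]}
  ]
}}

```text
time: 5.75
position: [0.6524, -0.2456, 0.0878]
tool_rot: [-3.011, -0.895, -0.0]
ft_force: [0.7, -0.2, -0.0]
grip_width: 0.002
grip_force: 0.0
```

The fingers shut completely, so the ridge isn't between the pads. I'll look.

```bash
python3 - <<'E'
from bench import ctrl
from h import *
d=ctrl.get_image('wrist');s=ctrl.get_state();print(s['position'],s['grip_width'])
S=ctrl.get_image('side');C=ctrl.get_image('scene');pickle.dump((d,S,C),open('sc3.pkl','wb'))
c=np.zeros((600,800,3),np.uint8)
c[:300,:400]=cv2.resize(d['color'][180:330,180:380],(400,300));c[:400,400:]=cv2.resize(S['color'][230:350,135:255],(400,400));c[300:,:400]=cv2.resize(C['color'][110:215,275:415],(400,300))
cv2.imwrite('pics/c3.png',c)
E
```

```text
[ 0.65242837 -0.24565759  0.08776476] 0.004881145823712115
```

View pics/c3.png

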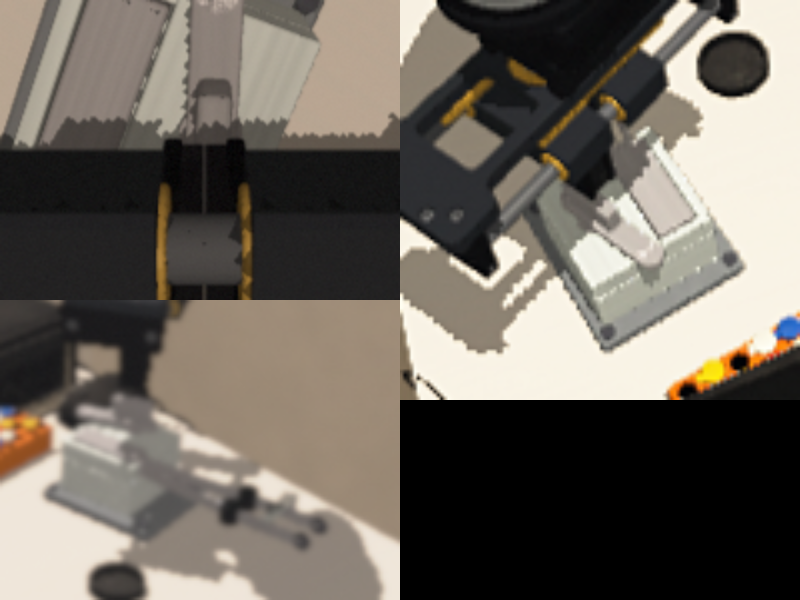

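Fingers appear shut just above the ridge. I'll check the tip height through the scene camera.

```bash
python3 - <<'E'
from h import *
d,S,C=pickle.load(open('sc3.pkl','rb'))
f=lambda uv:((uv[0]-275)/.35,300+(uv[1]-110)/.35)
g=lambda im,p:proj(im,p)
for z in (.063,.066,.075,.0835,.095,.11):
  a=g(C,[.6524,-.2457,z]);b=g(S,[.6524,-.2457,z]);print(z,np.round(f(a)), np.round([400+(b[0]-135)*400/120,(b[1]-230)*400/120]))
c=cv2.resize(C['color'][110:170,290:350],(600,600),interpolation=cv2.INTER_CUBIC);cv2.imwrite('pics/c4.png',c)
E
```

```text
0.063 [128. 417.] [598. 209.]
0.066 [128. 414.] [597. 206.]
0.075 [129. 404.] [594. 197.]
0.0835 [129. 395.] [592. 189.]
0.095 [130. 382.] [588. 178.]
0.11 [131. 365.] [584. 162.]
```

View pics/c4.png

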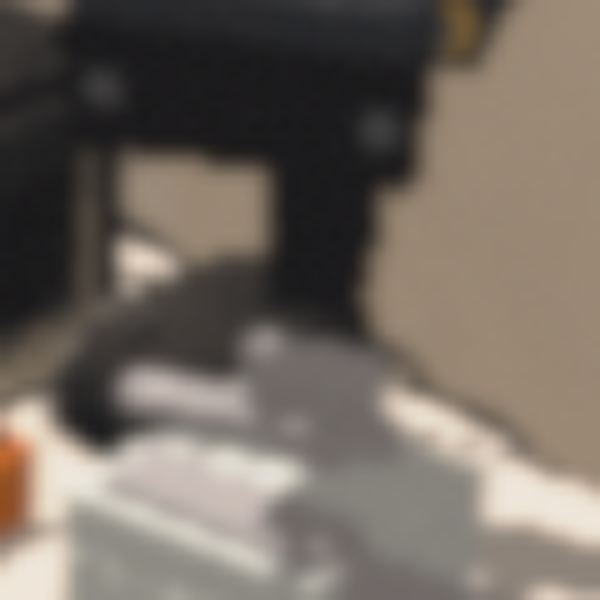

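```bash
python3 - <<'E'
from h import *
d,S,C=pickle.load(open('sc3.pkl','rb'))
x=np.array([.83,.555,0]);x/=np.linalg.norm(x);p=np.array([.6524,-.2457,0])
for ox in (0,.0095):
  for z in (.06,.066,.075,.0835,.09,.1): print(ox,z,np.round(proj(d,p+ox*x+[0,0,z]),1))
print('ridge ends',proj(d,[.6401,-.2545,.0835]),proj(d,[.6685,-.2361,.0835]))
E
```

```text
0 0.06 [284.6 244.8]
0 0.066 [284.7 248.5]
0 0.075 [284.8 254.6]
0 0.0835 [285.  260.9]
0 0.09 [285.1 266.1]
0 0.1 [285.2 274.7]
0.0095 0.06 [284.5 228.6]
0.0095 0.066 [284.6 232. ]
0.0095 0.075 [284.7 237.4]
0.0095 0.0835 [284.8 243. ]
0.0095 0.09 [284.9 247.6]
0.0095 0.1 [285.1 255.4]
ridge ends (np.float64(286.14015612537156), np.float64(288.39600552791626)) (np.float64(286.6384192473729), np.float64(225.14638994055355))
```

Both the wrist and scene views put the tips at or above the ridge top. I'll open, go down to the specified grasp height while watching the force, and close again.

{"method": "send_rows", "body": {
  "motion": [
    {"claw": -0.3,"slide": [0,0,0],"delta_rot": [0,0,0]},
    {"claw": -0.3,"slide": [0,0,0],"delta_rot": [0,0,0]},
    {"claw": -0.3,"slide": [0,0,0],"delta_rot": [0,0,0]},
    {"claw": -0.3,"slide": [0,0,0],"delta_rot": [0,0,0]},
    {"claw": -0.3,"slide": [0,0,0],"delta_rot": [0,0,0]}
  ]
}}

```text
time: 6.4
position: [0.6524, -0.2457, 0.0878]
tool_rot: [-3.011, -0.895, -0.0]
ft_force: [0.6, -0.0, 0.2]
grip_width: 0.323
grip_force: 0.0
```

{"method": "send_rows", "body": {
  "motion": [
    {"claw": -0.3,"slide": [0,0,2],"delta_rot": [0,0,0]},
    {"claw": -0.3,"slide": [0,0,4],"delta_rot": [0,0,0]},
    {"claw": -0.3,"slide": [0,0,6],"delta_rot": [0,0,0]},
    {"claw": -0.3,"slide": [0,0,8],"delta_rot": [0,0,0]},
    {"claw": -0.3,"slide": [0,0,8],"delta_rot": [0,0,0]}
  ]
}}

```text
time: 6.9
position: [0.6521, -0.2456, 0.0793]
tool_rot: [-3.011, -0.895, 0.001]
ft_force: [-0.1, -0.1, -0.3]
grip_width: 0.352
grip_force: 0.0
```

{"method": "send_rows", "body": {
  "grip_force": 12,
  "motion": [
    {"claw": -1,"slide": [0,0,0],"delta_rot": [0,0,0]},
    {"claw": -1,"slide": [0,0,0],"delta_rot": [0,0,0]},
    {"claw": -1,"slide": [0,0,0],"delta_rot": [0,0,0]},
    {"claw": -1,"slide": [0,0,0],"delta_rot": [0,0,0]},
    {"claw": -1,"slide": [0,0,0],"delta_rot": [0,0,0]}
  ]
}}

```text
time: 7.4
position: [0.6525, -0.2457, 0.0798]
tool_rot: [-3.011, -0.895, -0.0]
ft_force: [-0.2, -1.4, 1.0]
grip_width: 0.027
grip_force: 0.0
```

{"method": "send_rows", "body": {
  "motion": [
    {"claw": -1,"slide": [0,0,0],"delta_rot": [0,0,0]},
    {"claw": -1,"slide": [0,0,0],"delta_rot": [0,0,0]},
    {"claw": -1,"slide": [0,0,1],"delta_rot": [0,0,0]},
    {"claw": -1,"slide": [0,0,2],"delta_rot": [0,0,0]}
  ]
}}

```text
time: 7.8
position: [0.6524, -0.2457, 0.0777]
tool_rot: [-3.011, -0.895, -0.0]
ft_force: [0.6, -0.2, -0.5]
grip_width: 0.004
grip_force: 0.0
```

```bash
python3 - <<'E'
from bench import ctrl
from h import *
d=ctrl.get_image('wrist');s=ctrl.get_state();print(s['position'],s['grip_width'],s['ft_force'],s['torque'])
S=ctrl.get_image('side');C=ctrl.get_image('scene');pickle.dump((d,S,C),open('sc5.pkl','wb'))
# wrist brightness along columns through the finger/ridge
for c in (270,276,282,286,290,296): print(c,d['color'][225:262:2,c].max(axis=1))
# compare with the view before (closed, 8 mm higher): rotation of bar = long-edge direction
W=d['color']; print('row200',W[200,255:320:3].max(axis=1))
E
```

```text
[ 0.65228197 -0.24559696  0.07743568] 0.002179384771700658 [-0.29576217  0.79538772 -0.06430714] [-0.05528469  0.13021261  0.06987792]
270 [143 156 175 175 175 177 177 117 178 177 106 104  88  13  10  14  14  14
  15]
276 [135 135 136 110  70 119 109  79  70  82  78  70  69  60  16  17  18  17
  15]
282 [ 82  75  81  79  73 108 132 133 131 100  72  70  79  70  41  40  43  41
  43]
286 [ 82  77  83  81  90 126 133 135 111  78  69  71  70  61  16  14  10  13
  13]
290 [ 91  78  82  82  86 122 129 131 130 100  69  69  69  62   9  14  15  16
  16]
296 [140 136 131 113  96  92  88  89  90  66  63  63  31   8   9   7   4   7
   5]
row200 [137 116  94 182 179 173 179 133 135 139 139 140 137 138 139 139 171 179
 178 178 178 174]
```

{"method": "send_rows", "body": {
  "motion": [
    {"claw": -1,"slide": [0,0,1],"delta_rot": [0,0,0]},
    {"claw": -1,"slide": [0,0,2],"delta_rot": [0,0,0]},
    {"claw": -1,"slide": [0,0,2],"delta_rot": [0,0,0]}
  ]
}}

```text
time: 8.25
position: [0.6523, -0.2456, 0.0755]
tool_rot: [-3.011, -0.895, 0.0]
ft_force: [0.2, -0.2, 0.6]
grip_width: 0.005
grip_force: 0.0
```

```bash
python3 - <<'E'
from h import *
d,S,C=pickle.load(open('sc5.pkl','rb'))
c=np.zeros((600,800,3),np.uint8)
c[:300,:400]=cv2.resize(d['color'][190:300,210:357],(400,300),interpolation=cv2.INTER_CUBIC);c[:,400:]=cv2.resize(S['color'][245:325,160:213],(400,600),interpolation=cv2.INTER_CUBIC);c[300:,:400]=cv2.resize(C['color'][115:175,282:362],(400,300),interpolation=cv2.INTER_CUBIC)
cv2.imwrite('pics/c5.png',c)
E
```

```text
(no output)
```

View pics/c5.png

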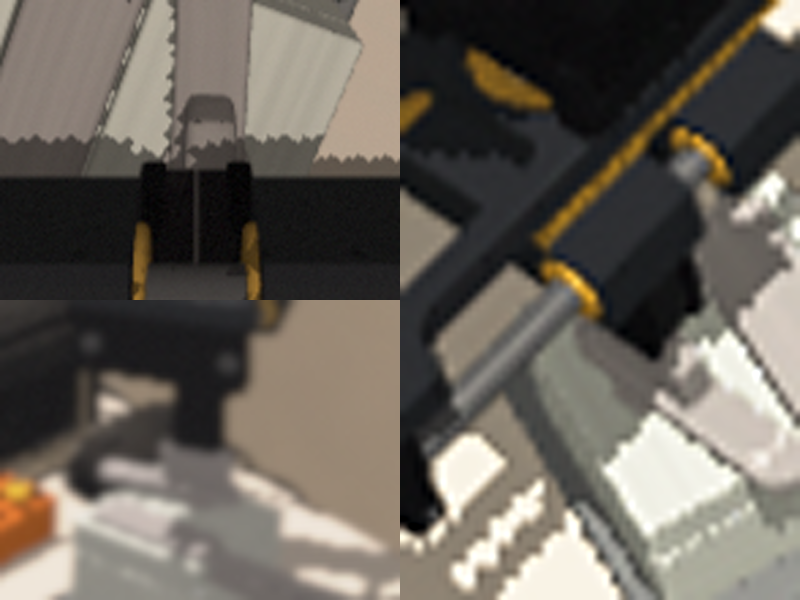

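In this last picture the finger tips end just at the top of the ridge. All three views put the tips several mm behind the nominal 22 mm, so I'll feel for contact with small shut-finger steps.

{"method": "send_rows", "body": {
  "motion": [
    {"claw": -1,"slide": [0,0,1],"delta_rot": [0,0,0]},
    {"claw": -1,"slide": [0,0,2],"delta_rot": [0,0,0]},
    {"claw": -1,"slide": [0,0,2],"delta_rot": [0,0,0]}
  ]
}}

```text
time: 8.55
position: [0.6525, -0.2457, 0.0747]
tool_rot: [-3.011, -0.895, -0.001]
ft_force: [-1.3, 0.3, 6.1]
grip_width: 0.007
grip_force: 2.4
```

```bash
python3 - <<'E'
from h import *
from bench import ctrl
s=ctrl.get_state();print(s['position'],s['ft_force'])
d,S,C=pickle.load(open('sc5.pkl','rb'))
Z=.0775;x=np.array([.834,.551,0]);y=np.array([.551,-.834,0]);p=np.array([.6523,-.2456,0])
for tz in (.055,.065,.075,.085,.095):
  q=[p+a*x+b*y+[0,0,tz] for a in(-.0095,.0095) for b in(-.015,.015)]
  P=np.array([proj(S,k) for k in q]);Q=np.array([proj(C,k) for k in q]);R=np.array([proj(d,k) for k in q])
  print(tz,'side lowest',P[P[:,1].argmax()].round(1),'scene u',Q[:,0].min().round(1),Q[:,0].max().round(1),'v',Q[:,1].max().round(1),'wrist top',R[:,1].min().round(1),'u',R[:,0].min().round(1),R[:,0].max().round(1))
E
```

```text
[ 0.6525299  -0.24573842  0.07473103] [-1.31413147  0.33249815  6.14769339]
0.055 side lowest [193.4 303.9] scene u 313.9 325.0 v 157.7 wrist top 231.4 u 256.7 312.1
0.065 side lowest [192.5 301.2] scene u 314.2 325.2 v 153.9 wrist top 237.4 u 255.4 313.6
0.075 side lowest [191.6 298.3] scene u 314.4 325.5 v 150.1 wrist top 244.0 u 254.1 315.2
0.085 side lowest [190.7 295.4] scene u 314.7 325.9 v 146.2 wrist top 251.4 u 252.5 317.1
0.095 side lowest [189.7 292.5] scene u 314.9 326.2 v 142.2 wrist top 259.6 u 250.8 319.1
```

Contact at TCP z = 0.0747, so the real tips sit about 9 mm above the TCP. I'll use that calibration. The wrist image also puts the ridge centre about 3 mm further in +x and +y of the tool.

{"method": "send_rows", "body": {
  "motion": [
    {"claw": -0.3,"slide": [0,0,-4],"delta_rot": [0,0,0]},
    {"claw": -0.3,"slide": [3,3,-4],"delta_rot": [0,0,0]},
    {"claw": -0.3,"slide": [3,3,-4],"delta_rot": [0,0,0]},
    {"claw": -0.3,"slide": [3,3,-4],"delta_rot": [0,0,0]},
    {"claw": -0.3,"slide": [3,3,-4],"delta_rot": [0,0,0]}
  ]
}}

```text
time: 9.05
position: [0.6564, -0.2465, 0.0774]
tool_rot: [-3.011, -0.895, 0.001]
ft_force: [-0.3, -0.0, 1.1]
grip_width: 0.322
grip_force: 0.0
```

{"method": "send_rows", "body": {
  "motion": [
    {"claw": -0.3,"slide": [0,0,4],"delta_rot": [0,0,0]},
    {"claw": -0.3,"slide": [0,0,8],"delta_rot": [0,0,0]},
    {"claw": -0.3,"slide": [0,0,12],"delta_rot": [0,0,0]},
    {"claw": -0.3,"slide": [0,0,16],"delta_rot": [0,0,0]},
    {"claw": -0.3,"slide": [0,0,19],"delta_rot": [0,0,0]}
  ]
}}

```text
time: 9.55
position: [0.6563, -0.2464, 0.0581]
tool_rot: [-3.011, -0.895, 0.001]
ft_force: [-0.5, 0.0, -0.1]
grip_width: 0.351
grip_force: 0.0
```

{"method": "send_rows", "body": {
  "grip_force": 10,
  "motion": [
    {"claw": -1,"slide": [0,0,0],"delta_rot": [0,0,0]},
    {"claw": -1,"slide": [0,0,0],"delta_rot": [0,0,0]},
    {"claw": -1,"slide": [0,0,0],"delta_rot": [0,0,0]},
    {"claw": -1,"slide": [0,0,0],"delta_rot": [0,0,0]},
    {"claw": -1,"slide": [0,0,0],"delta_rot": [0,0,0]}
  ]
}}

```text
time: 10.05
position: [0.6561, -0.2457, 0.059]
tool_rot: [-3.009, -0.895, 0.001]
ft_force: [-2.6, 3.6, 1.9]
grip_width: 0.104
grip_force: 9.9
```

Gripped at 9 mm. Turning counter-clockwise.

{"method": "send_rows", "body": {
  "motion": [
    {"claw": -1,"slide": [0,0,0],"delta_rot": [0,0,-0.1]},
    {"claw": -1,"slide": [0,0,0],"delta_rot": [0,0,-0.2]},
    {"claw": -1,"slide": [0,0,0],"delta_rot": [0,0,-0.3]},
    {"claw": -1,"slide": [0,0,0],"delta_rot": [0,0,-0.4]},
    {"claw": -1,"slide": [0,0,0],"delta_rot": [0,0,-0.4]}
  ]
}}

```text
time: 10.55
position: [0.6546, -0.2442, 0.0589]
tool_rot: [-2.766, -1.476, 0.002]
ft_force: [-6.6, 6.1, 5.6]
grip_width: 0.105
grip_force: 10.0
```

{"method": "send_rows", "body": {
  "motion": [
    {"claw": -1,"slide": [0.7,-3.5,-1],"delta_rot": [0,0,-0.1]},
    {"claw": -1,"slide": [0.7,-3.5,-1],"delta_rot": [0,0,-0.2]},
    {"claw": -1,"slide": [0.7,-3.5,-1],"delta_rot": [0,0,-0.3]},
    {"claw": -1,"slide": [0.7,-3.5,-1],"delta_rot": [0,0,-0.4]},
    {"claw": -1,"slide": [0.7,-3.5,-1],"delta_rot": [0,0,-0.4]}
  ]
}}

```text
time: 11.05
position: [0.6528, -0.2435, 0.059]
tool_rot: [-2.423, -1.996, 0.001]
ft_force: [-3.8, 1.8, -0.9]
grip_width: 0.104
grip_force: 10.0
```

{"method": "send_rows", "body": {
  "motion": [
    {"claw": -1,"slide": [0.3,-1.3,0],"delta_rot": [0,0,-0.1]},
    {"claw": -1,"slide": [0.3,-1.3,0],"delta_rot": [0,0,-0.2]},
    {"claw": -1,"slide": [0.3,-1.3,0],"delta_rot": [0,0,-0.3]},
    {"claw": -1,"slide": [0.3,-1.3,0],"delta_rot": [0,0,-0.38]},
    {"claw": -1,"slide": [0.3,-1.3,0],"delta_rot": [0,0,-0.42]}
  ]
}}

```text
time: 11.55
position: [0.6507, -0.2436, 0.059]
tool_rot: [-1.955, -2.455, 0.003]
ft_force: [-5.1, 1.4, 1.0]
grip_width: 0.1
grip_force: 10.0
```

```bash
python3 - <<'E'
from bench import ctrl
s=ctrl.get_state();print(s['position'],s['tool_rot'],s['ft_force'],s['torque'],s['grip_width'])
E
```

```text
[ 0.65069729 -0.24356254  0.05897109] [-1.95450849 -2.4546464   0.00260429] [-5.13595885  1.35991022  0.9568269 ] [ 0.37684639  1.22585005 -0.11239772] 0.10049385199406217
```

{"method": "send_rows", "body": {
  "motion": [
    {"claw": -1,"slide": [0,0,0],"delta_rot": [0,0,-0.04]},
    {"claw": -1,"slide": [0,0,0],"delta_rot": [0,0,-0.08]},
    {"claw": -1,"slide": [0,0,0],"delta_rot": [0,0,-0.1]},
    {"claw": -1,"slide": [0,0,0],"delta_rot": [0,0,-0.1]}
  ]
}}

```text
time: 11.95
position: [0.6507, -0.2433, 0.059]
tool_rot: [-1.832, -2.547, 0.002]
ft_force: [-5.5, 2.3, 1.1]
grip_width: 0.116
grip_force: 10.9
```

```bash
python3 - <<'E'
from bench import ctrl
import numpy as np
s=ctrl.get_state();t=s['tool_rot'];print(s['position'],2*np.arctan2(t[1],t[0])-np.pi/2,s['ft_force'],s['torque'],s['grip_width'])
E
```

```text
[ 0.6506948  -0.24325901  0.05896066] -5.959871840050569 [-5.54459498  2.30172143  1.07812198] [ 0.47705177  1.21563401 -0.2370134 ] 0.1164793660209326
```

The grip widened and the torque rose, so the bar is against its stop. Release and lift.

{"method": "send_rows", "body": {
  "motion": [
    {"claw": -0.4,"slide": [0,0,0],"delta_rot": [0,0,0]},
    {"claw": -0.3,"slide": [0,0,0],"delta_rot": [0,0,0]},
    {"claw": -0.3,"slide": [0,0,0],"delta_rot": [0,0,0]},
    {"claw": -0.3,"slide": [0,0,0],"delta_rot": [0,0,0]}
  ]
}}

```text
time: 12.35
position: [0.6535, -0.2438, 0.0602]
tool_rot: [1.83, 2.552, 0.0]
ft_force: [-0.3, -0.0, -0.0]
grip_width: 0.335
grip_force: 0.0
```

{"method": "send_rows", "body": {
  "motion": [
    {"claw": -0.3,"slide": [0,0,-30],"delta_rot": [0,0,0]},
    {"claw": -0.3,"slide": [0,0,-65],"delta_rot": [0,0,0]},
    {"claw": 0,"slide": [-20,0,-100],"delta_rot": [0,0,0]},
    {"claw": 0,"slide": [-50,0,-125],"delta_rot": [0,0,0]},
    {"claw": 0,"slide": [-50,0,-125],"delta_rot": [0,0,0]}
  ]
}}

```text
time: 12.85
position: [0.6703, -0.2975, 0.1902]
tool_rot: [1.83, 2.54, -0.003]
ft_force: [0.1, -0.8, -0.3]
grip_width: 0.483
grip_force: 0.0
```

{"method": "send_rows", "body": {
  "motion": [
    {"claw": 0,"slide": [0,0,0],"delta_rot": [0,0,0]},
    {"claw": 0,"slide": [0,0,0],"delta_rot": [0,0,0]},
    {"claw": 0,"slide": [0,0,0],"delta_rot": [0,0,0]}
  ]
}}

```text
time: 13.15
position: [0.6686, -0.2889, 0.1831]
tool_rot: [-1.827, -2.552, -0.001]
ft_force: [0.6, 1.5, -0.6]
grip_width: 0.501
grip_force: 0.0
```

```bash
python3 - <<'E'
from bench import ctrl
from h import *
s=ctrl.get_state();t=s['tool_rot'];print(s['position'],t,2*np.arctan2(t[1],t[0])-np.pi/2,s['ft_force'],s['grip_width'])
d=ctrl.get_image('wrist');S=ctrl.get_image('side');pickle.dump((d,S),open('w6.pkl','wb'));cv2.imwrite('pics/w6.png',d['color'])
yaw=.212;R=np.array([[np.cos(yaw),-np.sin(yaw)],[np.sin(yaw),np.cos(yaw)]]);o=np.array([.6141,-.2209])
hw=lambda x,y,z:np.r_[o+R@[x/1e3,y/1e3],z/1e3]
for n,p in dict(piv=(31,-34,83.5),end=(31,11,65.5),tip=(31,15,65.5),L=(-90,13,49),Rb=(-90,-13,49),ptr=(-125,13,70),tail=(31,0,58)).items(): print(n,np.round(proj(d,hw(*p)),1),np.round(proj(S,hw(*p)),1))
E
```

```text
[ 0.6685942  -0.28891845  0.18307346] [-1.82672802e+00 -2.55249656e+00 -6.11552973e-04] -5.954711085715882 [ 0.55179544  1.47389119 -0.57491408] 0.5009820777337354
piv [278.1 153.7] [191.3 286.7]
end [285.5  89.4] [215.6 279.4]
tip [286.1  83.7] [217.6 278.3]
L [128.   68.3] [187.8 239.1]
Rb [127.7 103.6] [175.8 245.2]
ptr [66.4 58.8] [178.2 221. ]
tail [283.7 105.1] [210.7 284.6]
```

```bash
python3 - <<'E'
from h import *
d,S=pickle.load(open('w6.pkl','rb'));c=d['color'].astype(int)
print('cols',list(range(240,324,6)))
for r in range(66,190,6): print(r,[f"{c[r,u].max()}/{c[r,u,2]-c[r,u,1]}" for u in range(240,324,6)])
E
```

```text
cols [240, 246, 252, 258, 264, 270, 276, 282, 288, 294, 300, 306, 312, 318]
66 ['170/15', '199/19', '221/21', '220/20', '220/20', '222/21', '220/20', '222/21', '221/20', '221/20', '221/20', '220/21', '221/21', '221/21']
72 ['130/4', '131/6', '132/7', '131/6', '134/5', '130/6', '126/4', '116/5', '145/11', '175/16', '221/19', '221/21', '219/19', '221/21']
78 ['216/9', '222/6', '223/7', '224/5', '221/8', '203/7', '177/7', '126/5', '133/4', '134/6', '135/5', '133/4', '134/6', '135/4']
84 ['228/5', '107/5', '105/4', '143/6', '202/7', '223/5', '229/6', '179/14', '195/11', '228/5', '228/5', '229/5', '230/6', '225/5']
90 ['135/9', '178/15', '184/16', '182/13', '186/15', '186/15', '164/10', '183/14', '189/15', '133/10', '90/4', '128/5', '169/7', '218/8']
96 ['186/14', '179/15', '184/15', '184/14', '185/15', '185/14', '178/14', '238/11', '235/11', '186/15', '192/15', '192/14', '193/15', '193/15']
102 ['183/14', '184/15', '186/15', '187/15', '186/16', '186/15', '180/14', '186/14', '190/14', '191/15', '193/16', '194/16', '193/15', '194/16']
108 ['117/5', '183/15', '183/16', '182/14', '182/14', '
[... 1155 characters left out ...]
/6', '228/6']
162 ['116/3', '117/3', '118/4', '116/5', '115/5', '90/7', '178/14', '159/13', '116/4', '115/5', '116/3', '168/8', '222/4', '223/5']
168 ['117/4', '117/3', '117/3', '118/5', '116/4', '85/6', '142/11', '80/6', '111/4', '114/4', '115/3', '115/4', '226/6', '225/5']
174 ['120/13', '121/14', '122/13', '120/11', '119/11', '100/10', '92/8', '92/8', '114/5', '116/3', '118/4', '119/5', '226/4', '227/5']
180 ['120/12', '121/12', '121/12', '122/13', '119/12', '122/13', '119/11', '121/13', '223/20', '222/19', '224/21', '223/20', '222/20', '222/21']
186 ['121/11', '120/12', '121/13', '121/12', '121/13', '120/11', '122/13', '120/12', '222/19', '223/21', '223/21', '222/20', '222/19', '221/19']
```

The bar lies at home: its tip is seen at (285,84) against a predicted (286,84), across the tail. Next I rotate to the squeeze yaw (tool y = 1.783) above the bosses.

{"method": "send_rows", "body": {
  "motion": [
    {"claw": 0.2,"slide": [9,-12,0],"delta_rot": [0,0,-0.145]},
    {"claw": 0.2,"slide": [18,-24,0],"delta_rot": [0,0,-0.29]},
    {"claw": 0.2,"slide": [28,-36,0],"delta_rot": [0,0,-0.435]},
    {"claw": 0.2,"slide": [37,-48,0],"delta_rot": [0,0,-0.58]},
    {"claw": 0.2,"slide": [46,-60,0],"delta_rot": [0,0,-0.727]}
  ]
}}

```text
time: 13.75
position: [0.5966, -0.2656, 0.1843]
tool_rot: [-0.792, -3.039, -0.0]
ft_force: [0.1, 0.7, -0.1]
grip_width: 0.603
grip_force: 0.0
```

{"method": "send_rows", "body": {
  "motion": [
    {"claw": 0.2,"slide": [15,-3,0],"delta_rot": [0,0,-0.145]},
    {"claw": 0.2,"slide": [30,-6,0],"delta_rot": [0,0,-0.29]},
    {"claw": 0.2,"slide": [45,-8,0],"delta_rot": [0,0,-0.435]},
    {"claw": 0.2,"slide": [60,-11,0],"delta_rot": [0,0,-0.58]},
    {"claw": 0.2,"slide": [75,-14,0],"delta_rot": [0,0,-0.727]}
  ]
}}

```text
time: 14.25
position: [0.5244, -0.2408, 0.1844]
tool_rot: [0.34, -3.123, -0.001]
ft_force: [0.2, -0.2, 0.9]
grip_width: 0.603
grip_force: 0.0
```

{"method": "send_rows", "body": {
  "motion": [
    {"claw": 0.2,"slide": [0,0,0],"delta_rot": [0,0,0]},
    {"claw": 0.2,"slide": [0,0,0],"delta_rot": [0,0,0]},
    {"claw": 0.2,"slide": [0,0,0],"delta_rot": [0,0,0]}
  ]
}}

```text
time: 14.55
position: [0.5259, -0.2415, 0.1847]
tool_rot: [-0.327, 3.124, -0.0]
ft_force: [0.1, -0.4, -0.3]
grip_width: 0.603
grip_force: 0.0
```

```bash
cat > st.py <<'E'
from bench import ctrl
from h import *
from scipy.spatial.transform import Rotation as Rn
def st():
    s=ctrl.get_state();R=Rn.from_rotvec(s['tool_rot']).as_matrix()
    print(s['time'],s['position'].round(4),'yaw',round(np.arctan2(R[1,1],R[0,1]),4),'F',s['ft_force'].round(1),'w',s['grip_width']*87,s['grip_force'],'q7',s['joint_positions'][6]);return s,R
E
python3 - <<'E'
from st import *
s,R=st()
d=ctrl.get_image('wrist');S=ctrl.get_image('side');pickle.dump((d,S),open('w7.pkl','wb'))
print(np.round([proj(d,[.522,-.2273,.049]),proj(d,[.5274,-.2528,.049])],1))
g=d['color'].max(axis=2);m=(g<60).astype(np.uint8);m[262:]=0;m=cv2.morphologyEx(m,cv2.MORPH_OPEN,np.ones((5,5),np.uint8))
n,_,q,c=cv2.connectedComponentsWithStats(m)
for i in range(1,n): print(q[i],c[i].round(1),plane(d,c[i],.057).round(4))
E
```

```text
14.55 [ 0.5259 -0.2415  0.1847] yaw 1.7793 F [ 0.1 -0.4 -0.3] w 52.43077298626628 0.0 q7 2.2300818937347566
[[297.2 199.7]
 [266.1 199.6]]
[ 335    0  133   37 1230] [401.6  19. ] [ 0.374  -0.1836  0.057 ]
[447   0  12   4  42] [452.9   1.3] [ 0.3554 -0.1511  0.057 ]
[466   0  14   7  81] [472.9   2.6] [ 0.3533 -0.1369  0.057 ]
[258 193  18  18 280] [266.4 201.3] [ 0.5268 -0.2523  0.057 ]
[289 192  18  19 289] [297.4 201. ] [ 0.5213 -0.2276  0.057 ]
[ 355  212   46   45 1600] [377.  233.8] [ 0.5349 -0.1564  0.057 ]
[202 250  24  12 233] [213.1 256.4] [ 0.5834 -0.2871  0.057 ]
[339 250  24  12 232] [350.9 256.5] [ 0.5591 -0.1726  0.057 ]
[ 41 255 118   7 807] [ 98.9 258.1] [ 0.6051 -0.3818  0.057 ]
[406 256 117   6 700] [463.8 258.5] [ 0.5409 -0.0782  0.057 ]
```

Columns line up: bosses at 266 and 297, fingers at 213 and 351, both centred on 282. Descending to bracket the bosses.

{"method": "send_rows", "body": {
  "motion": [
    {"claw": 0.2,"slide": [1,1,25],"delta_rot": [0,0,-0.004]},
    {"claw": 0.2,"slide": [1,1,50],"delta_rot": [0,0,-0.004]},
    {"claw": 0.2,"slide": [1,1,75],"delta_rot": [0,0,-0.004]},
    {"claw": 0.2,"slide": [1,1,95],"delta_rot": [0,0,-0.004]},
    {"claw": 0.2,"slide": [1,1,105],"delta_rot": [0,0,-0.004]}
  ]
}}

```text
time: 15.15
position: [0.5231, -0.2404, 0.0775]
tool_rot: [0.335, -3.121, -0.002]
ft_force: [-0.1, -0.8, -0.2]
grip_width: 0.6
grip_force: 0.0
```

{"method": "send_rows", "body": {
  "motion": [
    {"claw": 0.2,"slide": [0,0,12],"delta_rot": [0,0,0]},
    {"claw": 0.2,"slide": [0,0,24],"delta_rot": [0,0,0]},
    {"claw": 0.2,"slide": [0,0,36],"delta_rot": [0,0,0]},
    {"claw": 0.2,"slide": [0,0,44],"delta_rot": [0,0,0]},
    {"claw": 0.2,"slide": [0,0,44],"delta_rot": [0,0,0]}
  ]
}}

```text
time: 15.65
position: [0.5232, -0.2405, 0.0345]
tool_rot: [0.336, -3.122, -0.001]
ft_force: [-0.5, -0.1, 0.8]
grip_width: 0.599
grip_force: 0.0
```

```bash
python3 - <<'E'
from st import *
s,R=st();d=ctrl.get_image('wrist');pickle.dump(d,open('w8.pkl','wb'))
yaw=.212;Y=np.array([[np.cos(yaw),-np.sin(yaw)],[np.sin(yaw),np.cos(yaw)]]);o=np.array([.6141,-.2209])
hw=lambda x,y,z:np.r_[o+Y@[x/1e3,y/1e3],z/1e3]
g=d['color'].max(axis=2)
for p in [(-127,-15,67),(-127,0,67),(-127,25,67),(-125,13,70),(-90,13,57),(-90,-13,57)]: print(p,np.round(proj(d,hw(*p)),1))
u0,v0=np.round(proj(d,hw(-127,-22,67))).astype(int);u1=int(proj(d,hw(-127,32,67))[0])
print(u0,u1,v0)
for v in range(v0-22,v0+20,2): print(v,' '.join('%3d'%k for k in g[v,u0:u1:3]))
E
```

```text
15.65 [ 0.5232 -0.2405  0.0345] yaw 1.7849 F [-0.5 -0.1  0.8] w 52.14566747387717 0.0 q7 2.289271370035503
(-127, -15, 67) [238.3 214.3]
(-127, 0, 67) [277.5 214.4]
(-127, 25, 67) [342.8 214.6]
(-125, 13, 70) [312.  221.7]
(-90, 13, 57) [307.7 290.8]
(-90, -13, 57) [247.7 290.6]
220 361 214
192 114 116 115 113 112 112 114  99  85  75 109 115 113 114 114 114 112 113 114 114 113 113 115 114 113 114 112 113 113  88  85  83 113 115 114 114 113 114 113 114 115 114 114 114 114 113 114
194 113 114 113 113 113 113 115 101  83  73 112 113 114 114 113 113 115 115 114 113 115 113 113 114 115 114 113 113 113  88  85  86 113 114 114 113 114 113 113 113 113 113 114 114 113 112 114
196 113 114 113 115 113 114 113  99  85  74 112 113 112 113 114 113 115 112 115 114 112 114 113 113 114 114 114 113 114  97  85  85 113 115 113 114 113 115 112 114 114 114 114 115 113 113 113
198 112 112 112 112 113 113 113 101  86  72 112 113 115 114 114 113 112 114 112 115 114 114 113 113 113 114 114 114 113  96  86  86 114 113 113 114 114 113 114 115 113 113 113 114 113 113 114
200 112 112 112 113 114 112 112  83  79 
[... 2523 characters left out ...]
 117 115 113 113 113 115 110 116 113 114 112 114 112  74  84  11  20 113 113 114 113 114 113 114 114 113 113 113 113 112 112
228 114 114 113 114 113 180 179 113  81  85  86 115 112 115 114 172 129 113 113 209 180 113 112 108 112 114 113 112 112  71  82  26  23 113 180 131 113 114 113 113 112 113 113 114 115 113 113
230 113 113 114 113 112 209 210 208  84  83  75 111 112 114 113 205 210 212 181 210 209 209 186 129 114 113 113 112 114  71  84  48  13 129 210 113 114 113 112 114 112 112 113 113 114 114 113
232 114 112 132 115 170 210 210 210  82  84  75 114 112 112 113 210 211 212 211 211 211 211 209 125 113 112 112 112 114  69  82 112 128 209 208 112 112 114 114 113 114 112 113 114 112 113 112
```

Numeric profile: the needle is at column 316 and the rider fences at about 269 and 288, so the middle is near 278.5. That means about 14.1 mm to close, a mean angle of 0.056 and an opening near 32 mm. Lower the last 12 mm, then close in stages.

{"method": "send_rows", "body": {
  "motion": [
    {"claw": 0.2,"slide": [-1,0,4],"delta_rot": [0,0,0]},
    {"claw": 0.2,"slide": [-1,0,8],"delta_rot": [0,0,0]},
    {"claw": 0.2,"slide": [-1,0,12],"delta_rot": [0,0,0]},
    {"claw": 0.2,"slide": [-1,0,12],"delta_rot": [0,0,0]}
  ]
}}

```text
time: 16.1
position: [0.5245, -0.2404, 0.0232]
tool_rot: [0.336, -3.123, -0.001]
ft_force: [-0.5, 0.0, -0.7]
grip_width: 0.601
grip_force: 0.0
```

{"method": "send_rows", "body": {
  "grip_force": 15,
  "motion": [
    {"claw": 0.1,"slide": [0,0,0],"delta_rot": [0,0,0]},
    {"claw": 0.0,"slide": [0,0,0],"delta_rot": [0,0,0]},
    {"claw": -0.06,"slide": [0,0,0],"delta_rot": [0,0,0]},
    {"claw": -0.1,"slide": [0,0,0],"delta_rot": [0,0,0]},
    {"claw": -0.1,"slide": [0,0,0],"delta_rot": [0,0,0]}
  ]
}}

```text
time: 16.6
position: [0.5249, -0.2408, 0.0238]
tool_rot: [0.336, -3.124, 0.0]
ft_force: [0.2, 0.5, -0.5]
grip_width: 0.455
grip_force: 2.3
```

{"method": "send_rows", "body": {
  "motion": [
    {"claw": -0.1,"slide": [0,0,0],"delta_rot": [0,0,0]},
    {"claw": -0.1,"slide": [0,0,0],"delta_rot": [0,0,0]},
    {"claw": -0.1,"slide": [0,0,0],"delta_rot": [0,0,0]}
  ]
}}

```text
time: 16.9
position: [0.5248, -0.2407, 0.0237]
tool_rot: [0.336, -3.123, -0.0]
ft_force: [-0.2, -0.1, 0.8]
grip_width: 0.446
grip_force: 2.5
```

```bash
cat > gauge.py <<'E'
from st import *
def gauge(save,rows=None):
    s,R=st();d=ctrl.get_image('wrist');pickle.dump(d,open(save,'wb'));g=d['color'].max(axis=2).astype(int)
    yaw=.212;Y=np.array([[np.cos(yaw),-np.sin(yaw)],[np.sin(yaw),np.cos(yaw)]]);o=np.array([.6141,-.2209])
    hw=lambda x,y,z:np.r_[o+Y@[x/1e3,y/1e3],z/1e3]
    u0,v0=np.round(proj(d,hw(-127,-18,67))).astype(int);u1,_=np.round(proj(d,hw(-127,24,67))).astype(int)
    print('px/mm',(u1-u0)/42,'row',v0,'cols',u0,u1)
    for v in (rows or range(v0-12,v0+25,3)): print(v,' '.join('%3d'%k for k in g[v,u0:u1:2]))
E
python3 -c "from gauge import *;gauge('w9.pkl')"
```

```text
16.9 [ 0.5248 -0.2407  0.0237] yaw 1.7849 F [-0.2 -0.1  0.8] w 38.794249181031965 2.499331654398702 q7 2.2943395208417883
px/mm 2.8095238095238093 row 218 cols 228 346
206 120 120 120 120 121 120 120 121 121  97  88  89  89  87 103 105 107 109 109 109 109 110 110 114 113 113 112 111 113 109 113 110 113 114 114 113 113 116 121 121 123  73  90  89  90 120 119 120 120 121 121 121 120 120 122 123 121 122 122
209 122 120 122 120 120 121 121 119 112 115 116 116 116 113 114 114 114 114 113 114 113 114 112 113 114 112 112 118 128 129 127 129 127 130 128 111 107 110 108 106 107 105 106 106  63  35  97 105 105 105 105 104 105 104 103 102 102 101 101
212 122 121 121 121 123 122 123 121 112 113 113 114 114 113  56 107 114 115 114 113  46 115 115 114 115 125 125 121 128 129 128 129 127 128 129 116 127 121 114 113 115 114  86 105  63  15 103 114  69 110 114 113 116 112  87 114 114 115 113
215 123 121 122 122 121 122 122 120 113 116 116 116 115 117  56 107 117 117 115 117  42 116 117 115 115 126 127 121 128 127 126 128 127 126 127 119 127 119 116 115 115 116  81 104  63  16 102 115  45 111 115 114 
[... 1487 characters left out ...]
 121 122 122 121 123 120 121  89  89  88  82 120 121 121 121 121 120 120 121 121 123 121 121 123 122 121 123 121 122 120 120 121 121 120 120 122  84  84  88  88  41  15 111 121 121 121 121 119 121 120 121 122 122 121 122
239 121 121 122 122 120 123 121 120 121 121 122  89  87  86  75 122 121 121 120 120 192 193 121 120 121 122 122 181 193 141 123 121 120 122 120 122 183 120 122 121  84  84  88  89 117 121 121 120 120 119 121 120 119 120 121 119 121 121 121
242 122 120 122 120 121 122 121 120 208 223 223  93  87  86  71 123 223 223 201 194 220 221 220 221 222 222 191 222 222 221 221 222 220 199 139 121 218 223 222 222 106  83  88  90 117 122 121 122 122 121 121 119 121 119 120 120 119 120 121
```

{"method": "send_rows", "body": {
  "motion": [
    {"claw": -0.14,"slide": [0,0,0],"delta_rot": [0,0,0]},
    {"claw": -0.18,"slide": [0,0,0],"delta_rot": [0,0,0]},
    {"claw": -0.22,"slide": [0,0,0],"delta_rot": [0,0,0]},
    {"claw": -0.24,"slide": [0,0,0],"delta_rot": [0,0,0]},
    {"claw": -0.24,"slide": [0,0,0],"delta_rot": [0,0,0]}
  ]
}}

```text
time: 17.45
position: [0.5247, -0.2407, 0.0236]
tool_rot: [0.336, -3.123, -0.0]
ft_force: [-1.9, 0.1, 0.1]
grip_width: 0.384
grip_force: 4.3
```

{"method": "send_rows", "body": {
  "motion": [
    {"claw": -0.255,"slide": [0,0,0],"delta_rot": [0,0,0]},
    {"claw": -0.255,"slide": [0,0,0],"delta_rot": [0,0,0]},
    {"claw": -0.255,"slide": [0,0,0],"delta_rot": [0,0,0]},
    {"claw": -0.255,"slide": [0,0,0],"delta_rot": [0,0,0]}
  ]
}}

```text
time: 17.85
position: [0.525, -0.2406, 0.0238]
tool_rot: [-0.336, 3.124, 0.0]
ft_force: [-1.7, -0.1, -0.2]
grip_width: 0.374
grip_force: 4.6
```

```bash
python3 -c "from gauge import *;gauge('w10.pkl',range(203,236,3))"
```

```text
17.85 [ 0.525  -0.2406  0.0238] yaw 1.7851 F [-1.7 -0.1 -0.2] w 32.546606445123594 4.58262016880326 q7 2.2943732285545773
px/mm 2.8095238095238093 row 218 cols 228 346
203 123 123 124 123 124 123 122 123 123 123 124 123 124 124 124 123  87  82  84  84 120 125 124 123 124 124 125 124 125 122 123 123 123 123 126  85  92  92  96 123 123 123 123 122 123 123 124 123 124 124 124 124 124 124 124 125 123 123 124
206 123 121 123 123 121 122 122 124 123 123 123 123 122 125 123 114  82  80  80  76 123 125 124 123 126 124 124 126 124 123 124 121 123 124 124  93  92  93  90 123 127 123 124 123 122 122 123 123 123 122 123 124 123 123 122 125 124 123 123
209 123 123 124 123 123 123 123 123 123 124 126 124 124 124 124 113 113 112 111 109 106 108 107 108 106 105 104 103 100  98  99  98 111 108 118 121 119 101  75 109 113 113 114 114 120 120 124 125 123 123 124 122 124 123 122 123 122 124 124
212 124 125 125 123 124 124 124 124 123 124 124 124 123 124 125 114 116 117 117 118 117  68 117 118 118 117 107  98 118 117 115 110 122 122 122 130 131 109  17  93 132 130 110 110 108 110 109 108 107 110 105 106 
[... 1007 characters left out ...]
 125 124 125 124 126 124 123 125 123 124 124 123  94  93  93  86 124 123 124 124 123 123 175 124 125 125 125 109 130 130 128 130 130 128  25  40 131 116 126 127 118 112 113 109 112 108 109 110 111 112 105 113 115 113 115
230 122 123 122 124 124 122 123 124 126 125 125 124 122 124 122 125  93  92  91  91 123 124 122 124 123 124 122 124 123 124 124 111 130 128 125 148 127 129  28  41 130 110 128 128 123 123 124 123 124 125 124 122 123 125 124 124 125 125 124
233 125 123 125 125 123 124 122 124 121 124 122 123 124 124 124 124  94  90  92  94 124 123 123 125 124 124 124 123 122 122 124 121 128 126 122 103  89  61  21  20 118 113 130 128 122 123 124 124 123 126 123 125 125 123 124 124 124 124 124
```

{"method": "send_rows", "body": {
  "motion": [
    {"claw": -0.263,"slide": [0,0,0],"delta_rot": [0,0,0]},
    {"claw": -0.263,"slide": [0,0,0],"delta_rot": [0,0,0]},
    {"claw": -0.263,"slide": [0,0,0],"delta_rot": [0,0,0]},
    {"claw": -0.263,"slide": [0,0,0],"delta_rot": [0,0,0]},
    {"claw": -0.263,"slide": [0,0,0],"delta_rot": [0,0,0]}
  ]
}}

```text
time: 18.4
position: [0.525, -0.2406, 0.0238]
tool_rot: [-0.336, 3.124, 0.0]
ft_force: [-1.9, -0.3, 0.2]
grip_width: 0.37
grip_force: 4.7
```

{"method": "send_rows", "body": {
  "motion": [
    {"claw": -0.263,"slide": [0,0,0],"delta_rot": [0,0,0]},
    {"claw": -0.263,"slide": [0,0,0],"delta_rot": [0,0,0]},
    {"claw": -0.263,"slide": [0,0,0],"delta_rot": [0,0,0]},
    {"claw": -0.263,"slide": [0,0,0],"delta_rot": [0,0,0]},
    {"claw": -0.263,"slide": [0,0,0],"delta_rot": [0,0,0]}
  ]
}}

```text
time: 18.9
position: [0.525, -0.2407, 0.0238]
tool_rot: [-0.336, 3.124, 0.0]
ft_force: [-1.4, -0.5, -0.4]
grip_width: 0.373
grip_force: 4.7
```

```bash
python3 - <<'E'
from st import *
s,R=st();d=ctrl.get_image('wrist');g=d['color'].max(axis=2)
for v in (212,218,224,228): print(v,g[v,286:322])
S=ctrl.get_image('side')['color'].astype(int);S0=pickle.load(open('w6.pkl','rb'))[1]['color'].astype(int)
print('bar-end region change',abs(S-S0)[272:300,195:222].mean(),'cap change',abs(S-pickle.load(open('i0.pkl','rb'))['side']['color'])[236:262,222:248].mean())
E
```

```text
18.9 [ 0.525  -0.2407  0.0238] yaw 1.7851 F [-1.4 -0.5 -0.4] w 32.44462183104254 4.686232523526996 q7 2.2944069693265496
212 [117 117 117 118 117 116 112 119 123 121 124 130 132 131 131 133  65  23
  18  67 123 130 132 130 131 129 109 112 110 109 108 109 110 109 108 109]
218 [119 118 120 118 114 116 124 129 130 132 126 128 130 130 130 131  69  21
  18  42 118 131 130 132 129 120 106 123 130 130 128 119 118 118 117 117]
224 [115 114 114 112 112 107 124 128 130 128 122 128 131 131 131 129  74  24
  16  19 116 130 130 130 129 112 117 128 129 129 123 115 112 113 113 115]
228 [126 124 125 125 116 111 126 130 128 126 129 131 130 130 129 130  89  38
  17  18 117 131 130 130 124 105 124 129 129 128 118 119 121 120 119 116]
bar-end region change 4.128306878306878 cap change 11.253944773175542
```

The needle (302–305) is centred between the fences (291–296 and 312–316), and the hold is steady.

```bash
python3 -c "
from bench import ctrl
print(ctrl.close_job())"
```

```text
the job is handed in; nothing more can be done
None
```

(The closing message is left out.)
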